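Index the line selector the short way and clamp it

TASK

On the round line selector, push the swing arm by its upright post with shut fingers, the shorter way round, to the seat with the notched jaws, easing it along until the spring pin under it drops into the slot, which lies somewhere within 12 mm of the seat's middle. Then press the round clamp cap on the hub fully home. Be gentle: push the post with less than 18 N, press the cap with less than 25 N, do not grip the post, and leave the other things on the bench where they are.

Things in the scene. Friction and masses are not known exactly. Their poses are not given: they have to be found in the camera images.
- selector: the selector: a round metal mounting plate 236 mm across and 8 mm thick, fixed to the worktop, with a hub (r 24 to 34 mm, top at 40 mm) in its middle and two small hose fittings at its back (local +x, 92 mm out, top 34 mm above the worktop). Origin on the turning axis at worktop height, z up; its yaw gives the plate's heading
- swing_arm (a joint): angle of the swing arm about the hub's vertical axis, rad, anticlockwise positive seen from above; endless, no stops. At 0 the arm points along the plate's own -x; at a the post stands at plate-frame (-0.085 cos a, -0.085 sin a). It stays where it is left; friction at the post is about 1.4 N
- post (a point): middle of the upright black push post at the arm's end, 85 mm from the turning axis, 18 mm in diameter, 57 mm above the worktop; the post stands from 39 to 75 mm, the arm's flat bar below it from 28 to 39 mm. A 6 mm stem of the pin shows above the post (to 80 mm with the pin down, 88 mm with it up). Push it from the side at 45 to 65 mm height; it is rigid with the arm
- pin (a joint): lift of the spring pin, m: 0 fully down (tip 15 mm above the worktop), 0.008 when it rides on top of a jaw. The pin (8 mm thick, round tip) hangs from the arm exactly below the post and is sprung down with 2.5 to 3.5 N; it is also fully down where nothing is under it
- dock: the wanted, notched seat: a dark slab 96 x 36 x 5 mm on the plate at one side of the hub (plate-frame y +0.085 or -0.085), its long x axis along the arm's sweep, with two bright metal jaws on it that leave a 11 mm slot between them. Origin: middle of the slab's underside, 8 mm above the worktop. The jaws are fixed up to 12 mm either way along its x: this pose does NOT give the slot's middle, feel for it
- dock_top (a point): middle of that slab's top, 13 mm above the worktop. Each jaw, from the slot's middle: flat top (23 mm above the worktop) from 5.5 to 20 mm, then a slope to the slab, ending at 34 mm. Pushing the pin up the slope takes about 3 to 6 N at the post; once the pin is in the slot the arm is blocked both ways (1.5 mm play) and the push rises steeply
- blank: the blank seat on the other side of the hub: the same slab without jaws; the pin passes over it freely. Origin: middle of its underside
- clamp (a joint): how far the clamp cap has been pressed down, m: 0 up, 0.008 fully home on a hard stop. It needs 6 to 8 N while it moves and stays where it is left
- clamp_top (a point): centre of the flat top of the clamp, a round cap 36 mm across on the hub with a black rubber pad on top (gives about 1 mm per 12 N), 66 mm above the worktop when up; it moves straight down with the cap
- vial: amber glass vial 20 mm wide, 53 mm tall: a bystander, origin at the centre of its underside as it stands
- carrier: flat round white wafer carrier, 63 mm wide, 12 mm tall: a bystander, origin at the centre of its underside as it stands
- chuck: white mushroom-shaped spare chuck, 44 mm wide, 36 mm tall: a bystander, origin at the centre of its underside as it stands
- dropper: amber dropper bottle 38 mm wide, 80 mm tall: a bystander, origin at the centre of its underside as it stands
- swabs: swab tub 58 mm wide, 68 mm tall: a bystander, origin at the centre of its underside as it stands
- beaker: glass beaker 54 mm wide, 70 mm tall: a bystander, origin at the centre of its underside as it stands
- resist: amber bottle 52 mm wide, 114 mm tall: a bystander, origin at the centre of its underside as it stands
- pen: pen 140 mm long, 9 mm thick, lying flat along its y: a bystander, origin under its middle

How it is judged:
By the outcome, as a careful person would: the job done as asked, in the order asked, and still so for the second after the job is handed in, with the robot touching nothing.
It also fails if it takes over 64 s, if anything falls off the work surface, if the arm or the gripper's body presses on something with over 40 N, if the wrist force passes 120 N, or if a joint passes its speed limit or range.

ROBOT

A 6-joint arm with a two-finger parallel gripper is mounted at the origin on a cart in front of the work surface, level with it; the furniture and walls round the work are solid. World frame = base frame: x ahead of the robot, y to its left, z up, the work surface at z = 0. Lengths are in m, angles in rad, forces in N, time in s.
With the tool pointing down it reaches from about 0.25 to 0.775 m from the base axis. Payload 4 kg.
Tool frame: the origin (TCP) lies at the very end of the fingers, on their centre line; the grasp point (between the pads) lies 19 mm behind it; z points along the fingers, y is the direction in which the jaws open and shut (so a half turn about z gives the same grasp; the last joint's range is limited). The gripper opens to 94 mm and grips with 3 to 60 N. Pads are 16 mm wide; open, the fingers measure 119 mm over their backs; the gripper's body (75 mm by 177 mm) begins 78 mm behind the grasp point.
Start: joints at [-1.385, 0.087, 1.371, -0, 1.684, -0.103], TCP at [0.157, -0.527, 0.206] pointing down, gripper open.
Joint ranges: [-3.1, 3.1], [-0.76, 2.03], [0.27, 2.55], [-1.08, 4.22], [0.17, 2.65], [-2.57, 2.57]. Speed limits (rad/s): [2.79, 2.79, 3.14, 3.14, 3.14, 3.14].

INTERFACE

Orientations are given as [roll, pitch, yaw] about the fixed x, y, z axes, in that order (R = Rz(yaw) Ry(pitch) Rx(roll)).
In Python, from bench import robot, snapshot, models gives the robot as it stands.
- The arm moves only by the tool arm_command, never from a script. Its argument "commands" is text: rows parted by semicolons, each of 7 numbers parted by spaces: the shift along the tool's x, y, z in mm, then the turn, a rotation vector about the tool's x, y, z in degrees, then the opening, from 0 (shut) to 1 (fully open). In form: tx ty tz rx ry rz hand; .... A call has 1 to 12 rows; each row shifts and turns the pose as measured when the row begins, along the tool's axes as they then stand; what a row does not reach is not made up. A row lasts 1/8 s, in which the tool goes at most 62.5 mm and 10.7 degrees, less where a joint would pass 70% of its speed; a pose out of reach is approached as far as the arm can. A call is refused whole if a number of a shift passes 62.5 or a number of a turn 10.7, either way. A call with a gripper value outside its range is refused whole. The fingers move at their own pace and stop on an object; the grip force is fixed at half the most. Time passes only in rows, so rows that do not move let the fingers close. It gives the time, the measured TCP pose, the force and the opening at its end, in the units of the state.
- robot.get_obs(): the state, without advancing time (a new reading comes with each control period).
- snapshot(name): name is "side" or "top"; returns a dict with "img" (400x640x3 uint8, blue, green, red), "camera_matrix" (3x3 intrinsics, pixels), "origin" and "rotation" of the camera in the world. Camera axes: x right, y down, z forward; pixel columns grow to the right and rows downward; lengths in m; the calibration is good to about 2 mm. A picture is of the moment at which its call begins. There is no depth.
- robot.close_job(): hands the job in, once; it reports no verdict.
Trained networks look in a picture, given as the dict that the camera call returned (one of the last four; its "shot" number tells which), for a name from the list of things; names that differ only in an ending like _2 or _b are one class to them, and where a whole thing is asked for, a point or a joint stands for the part that bears it (a point fixed in the world has none). Each returns a list of dicts, best first, with "conf" (0 to 1); they miss things now and then, are a little off and sometimes report something else, mostly with a low value. They report only what shows in the picture. A call takes as long as a camera call.
- models.spot_in(query, picture): "bbox" ([left, top, width, height] as shares, 0 to 1, of the picture: columns of its width, rows of its height, round what is visible of it).
- models.tip_of(query, picture): "centre" ([column, row] as shares, 0 to 1, of the picture: columns of its width, rows of its height: a listed point, or the origin of a listed thing).
The state is a dict: "time": time; "joint_positions": joint angles; "qvel": joint speeds; "joint_torque": joint torques, N m; "tool_pos": TCP position; "ee_rot": TCP orientation; "wrist_force": force on the tool from outside, world axes, zero at the start; "wrist_torque": the same for the moment, N m; "width": finger opening in m.
Only numpy, scipy, OpenCV 4.12 (cv2) and the standard library are available. Lean on these libraries where they do the work, as an engineer would, in place of code of your own. Each camera call takes 0.05 s, during which the arm holds its last target. There are 200 camera calls.

## Working session

There is one attempt and no reset: what is moved stays moved. The work goes in short steps, Python scripts to look and compute and a tool call to move; the robot and the scene stay as the last step left them, time stands still between calls to the robot, and variables do not carry over. Pictures are saved under pics/ and viewed, about 8 in all and at most 12, crops included, and the job is handed in when it is done.

Besides the shell and the picture viewer there is one more tool, called after "Request:" as name(argument=value, ...) on one line, values as JSON. arm_command: Moves the arm, as the interface text tells. Its arguments: {"type":"object","properties":{"commands":{"type":"string"}},"required":["commands"]}

```bash
mkdir -p pics
cat > h.py <<'E'
import numpy as np, cv2
from bench import robot, snapshot, models
def ray(p,c):
    K=np.array(p["camera_matrix"]);R=np.array(p["rotation"]);o=np.array(p["origin"])
    d=R@np.linalg.inv(K)@np.array([c[0]*640,c[1]*400,1.]);return o,d
def atz(p,c,z):
    o,d=ray(p,c);return o+d*(z-o[2])/d[2]
def proj(p,X):
    K=np.array(p["camera_matrix"]);R=np.array(p["rotation"]);o=np.array(p["origin"])
    u=K@(R.T@(np.array(X)-o));return u[:2]/u[2]
E
python3 - <<'E'
from h import *
ps={n:snapshot(n) for n in("side","top")}
for n,p in ps.items():
    cv2.imwrite(f"pics/{n}0.png",p["img"]);print(n,np.round(p["origin"],3),np.round(p["rotation"],2).tolist(),p["camera_matrix"][0][0])
    for q,z in dict(selector=0,post=.057,dock_top=.013,dock=.008,blank=.008,clamp_top=.066,vial=0,carrier=0,chuck=0,dropper=0,swabs=0,beaker=0,resist=0,pen=0).items():
        print(q,[(round(r["conf"],2),np.round(np.array(r["centre"])*[640,400]).tolist(),np.round(atz(p,r["centre"],z)[:2],3).tolist()) for r in models.tip_of(q,p)[:2]])
print(robot.get_obs())
E
```

```text
side [0.023 1.021 0.836] [-2.16, 0.0, -2.68] 440.54934742611397Traceback (most recent call last):
  File "<stdin>", line 6, in <module>
  File "h.py", line 7, in atz
    o,d=ray(p,c);return o+d*(z-o[2])/d[2]
                                     ~^^^
IndexError: invalid index to scalar variable.
```

```bash
sed -i 's/R=np.array(p\["rotation"\])/R=Rotation.from_euler("xyz",p["rotation"]).as_matrix()/; 1a from scipy.spatial.transform import Rotation' h.py
python3 - <<'E'
from h import *
ps={n:snapshot(n) for n in("side","top")}
for n,p in ps.items():
    cv2.imwrite(f"pics/{n}0.png",p["img"]);print(n,np.round(p["origin"],3),np.round(p["rotation"],2).tolist(),p["camera_matrix"][0][0])
    for q,z in dict(selector=0,post=.057,dock_top=.013,dock=.008,blank=.008,clamp_top=.066,vial=0,carrier=0,chuck=0,dropper=0,swabs=0,beaker=0,resist=0,pen=0).items():
        print(q,[(round(r["conf"],2),np.round(np.array(r["centre"])*[640,400]).tolist(),np.round(atz(p,r["centre"],z)[:2],3).tolist()) for r in models.tip_of(q,p)[:2]])
print(robot.get_obs())
E
```

```text
side [0.023 1.021 0.836] [-2.16, 0.0, -2.68] 440.54934742611397
selector [(0.94, [321.0, 210.0], [0.532, -0.033])]
post [(0.61, [321.0, 207.0], [0.503, 0.028])]
dock_top [(0.52, [334.0, 190.0], [0.535, -0.142])]
dock [(0.56, [334.0, 195.0], [0.522, -0.118])]
blank [(0.79, [303.0, 220.0], [0.553, 0.051])]
clamp_top [(0.43, [324.0, 191.0], [0.526, -0.044])]
vial [(0.63, [336.0, 194.0], [0.523, -0.138]), (0.51, [340.0, 231.0], [0.429, 0.044])]
carrier []
chuck [(0.55, [332.0, 184.0], [0.561, -0.19]), (0.25, [366.0, 154.0], [0.535, -0.453])]
dropper [(0.49, [277.0, 224.0], [0.62, 0.095])]
swabs [(0.58, [305.0, 291.0], [0.411, 0.31]), (0.55, [319.0, 193.0], [0.583, -0.121])]
beaker [(0.6, [257.0, 308.0], [0.491, 0.415])]
resist [(0.8, [365.0, 158.0], [0.528, -0.423])]
pen [(0.41, [392.0, 164.0], [0.419, -0.423]), (0.26, [336.0, 203.0], [0.503, -0.089])]
top [ 0.462 -0.012  1.126] [-3.09, 0.02, -1.57] 363.86171203188513
selector [(0.73, [369.0, 198.0], [0.523, -0.128]), (0.71, [338.0, 196.0], [0.53, -0.033])]
post [(0.66, [327.0, 214.0], [0.473, -0.001])]
dock_top [(0.57, [369.0, 198.0], [
[... 740 characters left out ...]
6])]
{'time': 1.65, 'joint_positions': array([-1.38508751e+00,  8.71953194e-02,  1.37067781e+00, -1.09908751e-05,
        1.68361596e+00, -1.03110686e-01]), 'qvel': array([-5.25260905e-04, -9.47983802e-04, -4.75368606e-04,  3.69622976e-04,
       -6.78212140e-05, -2.24690206e-03]), 'joint_torque': array([ 1.06481733e-03, -3.40027571e+01, -3.02592802e+01,  7.21447309e-02,
        2.38223851e-02, -2.23521084e-05]), 'tool_pos': array([ 0.15664159, -0.52724421,  0.20551971]), 'ee_rot': array([3.14149077e+00, 2.15218940e-05, 2.88818266e-01]), 'wrist_force': array([ 0.20632501,  0.12542288, -0.03770075]), 'wrist_torque': array([-0.00912084,  0.00039614, -0.04038127]), 'width': 0.09396673454505738}
```

View pics/top0.png

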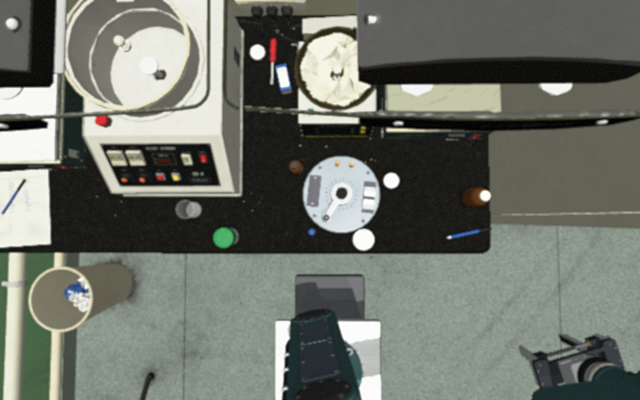

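View pics/side0.png

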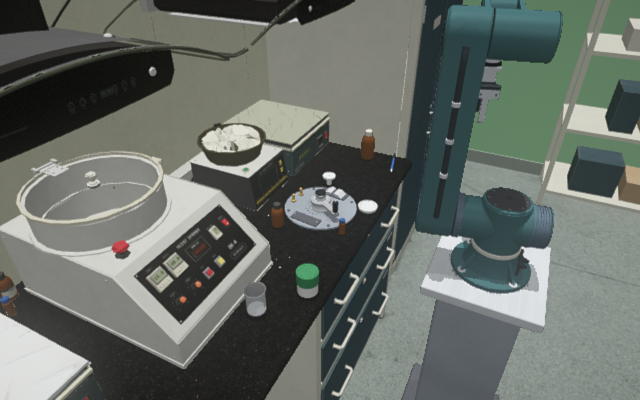

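Run:
```python
from h import *
p=snapshot("top");s=snapshot("side")
a=cv2.resize(p["img"][140:260,280:420],None,fx=5,fy=5,interpolation=cv2.INTER_CUBIC)
b=cv2.resize(s["img"][160:250,260:390],None,fx=5,fy=5,interpolation=cv2.INTER_CUBIC)
cv2.imwrite("pics/t1.png",a);cv2.imwrite("pics/s1.png",b)
```

```text
(no output)
```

View pics/t1.png

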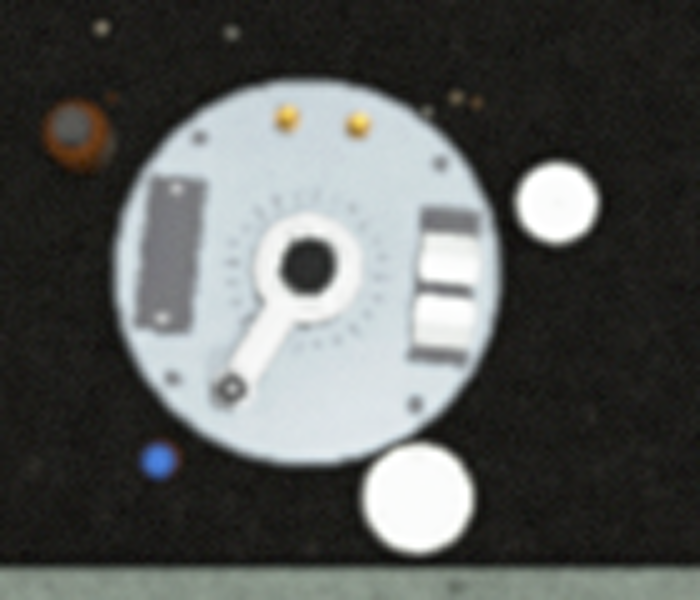

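View pics/s1.png

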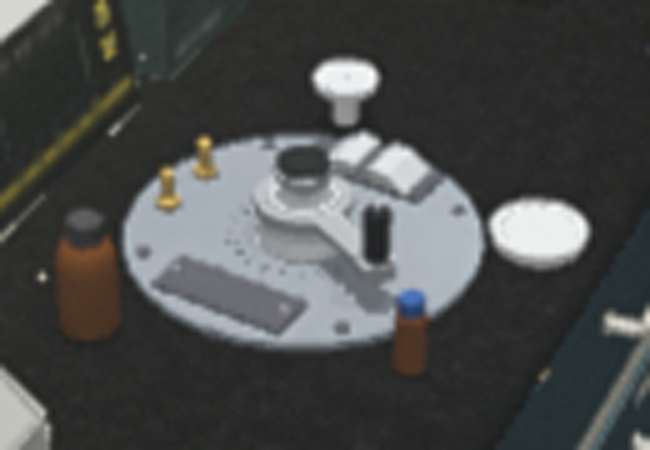

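Run:
```python
from h import *
p=snapshot("top");s=snapshot("side")
T=lambda x,y,z:atz(p,((280+x/5+.0)/640,(140+y/5)/400),z)[:2]
S=lambda x,y,z:atz(s,((260+x/5)/640,(160+y/5)/400),z)[:2]
c=T(308,272,.008);print("plate",c,"cap",T(308,266,.066),"side plate",S(304,241,.008),"cap",S(302,160,.066))
print("rad",[np.linalg.norm(T(*q,.008)-c) for q in((114,272),(502,272),(308,77),(308,467))])
d=T(444,286,.013);b=T(171,254,.013);print("dock",d,"blank",b,"mid",(d+b)/2,"sep",np.linalg.norm(d-b),"slot",T(444,290,.023))
v=b-d;print("yaw(blank-dock as +y)",np.degrees(np.arctan2(-v[0],v[1])))
f=(T(287,118,.034)+T(357,124,.034))/2;print("fit",f,np.linalg.norm(f-c),np.degrees(np.arctan2(*(f-c)[::-1])))
for z in(.075,.080):
  q=T(231,388,z);print("post",q,np.linalg.norm(q-c),np.degrees(np.arctan2(*(q-c)[::-1])))
q=S(377,235,.057);print("post side",q)
print("vial",T(159,461,.053),"carrier",T(417,498,.012),"chuck",T(557,203,.036))
for n,P in(("top",p),("side",s)):print([ (m["conf"],np.round(np.array(m["centre"])*[640,400],1)) for m in models.tip_of("post",P)])
```

```text
plate [ 0.53474368 -0.04399251] cap [ 0.53449432 -0.04233292] side plate [ 0.53020211 -0.02992864] cap [ 0.5346605  -0.03600329]
rad [np.float64(0.11951306650302972), np.float64(0.11903380858313664), np.float64(0.12082689774909337), np.float64(0.11959601321014503)]
dock [ 0.52568813 -0.12691593] blank [0.54564418 0.04013008] mid [ 0.53566615 -0.04339293] sep 0.1682338044948799 slot [ 0.52269163 -0.12586596]
yaw(blank-dock as +y) -6.812518392870006
fit [ 0.62431244 -0.05193986] 0.08992064873772226 -5.070520922511995
post [0.4634151  0.00253502] 0.0851620717962019 146.88365166304422
post [0.46340995 0.00246679] 0.08512912685808925 146.92400960002212
post side [0.46273856 0.00697495]
vial [0.42055434 0.04524709] carrier [ 0.39651497 -0.10978183] chuck [ 0.57408944 -0.19244569]
[(0.63, array([325.9, 213.2]))]
[(0.64, array([337.4, 209.5]))]
```

Request:
arm_command(commands="39 -37 0 0 0 0 0;39 -37 0 0 0 0 0;39 -37 0 0 0 0 0;39 -37 0 0 0 0 0;39 -37 0 0 0 0 0;39 -37 0 0 0 0 0;39 -37 0 0 0 0 0;39 -37 0 0 0 0 0;39 -37 0 0 0 0 0;39 -37 0 0 0 0 0;39 -37 0 0 0 0 0;39 -37 0 0 0 0 0")

```text
time: 3.45
tool_pos: [0.4888, 0.045, 0.2073]
ee_rot: [3.135, -0.008, 0.28]
wrist_force: [0.0, -1.2, 0.8]
width: 0.0002
```

Request:
arm_command(commands="0 0 0 0 0 -10.2 0;0 0 0 0 0 -10.2 0;0 0 0 0 0 -10.2 0;0 0 0 0 0 -10.2 0;0 0 0 0 0 0 0")

```text
time: 4.08
tool_pos: [0.49, 0.05, 0.2066]
ee_rot: [3.133, -0.002, 1.022]
wrist_force: [0.9, 0.4, 0.4]
width: 0.0005
```

```bash
cat >> h.py <<'E'
C=np.array([.5345,-.041])
def to(x,y,z,yaw):
    o=robot.get_obs();R=Rotation.from_euler("xyz",o["ee_rot"])
    W=Rotation.from_euler("xyz",[np.pi,0,np.radians(yaw)])
    print("t",o["time"],"pos",np.round(o["tool_pos"]*1e3,1),"rpy",np.round(np.degrees(o["ee_rot"]),1),"F",np.round(o["wrist_force"],1))
    print("shift",np.round(R.inv().apply(np.array([x,y,z])-o["tool_pos"])*1e3,1),"turn",np.round((R.inv()*W).as_rotvec(degrees=True),1))
def arm(th,off,z):
    "pose behind the post: arm polar angle th deg, off m trailing"
    a=np.radians(th);p=C+.085*np.array([np.cos(a),np.sin(a)])-off*np.array([-np.sin(a),np.cos(a)])
    to(*p,z,th-90)
def where():
    o=robot.get_obs();d=o["tool_pos"][:2]-C;th=np.degrees(np.arctan2(d[1],d[0]))%360;r=np.hypot(*d)
    y=np.degrees(o["ee_rot"][2]);F=o["wrist_force"]
    print("r",round(r*1e3,1),"implied arm th",round(th+np.degrees(np.arcsin(.017/r)),1),"tool yaw+90",round(y+90,1),"F",np.round(F,1),"|Fxy|",round(np.hypot(*F[:2]),1))
E
python3 -c "
from h import *
arm(146.9,.033,.206)"
```

```text
t 4.075 pos [490.   50.  206.6] rpy [ 1.795e+02 -1.000e-01  5.850e+01] F [0.9 0.4 0.4]
shift [-19.    1.5   0.6] turn [ 0.5 -0.1  1.6]
```

Request:
arm_command(commands="-9 1 40 0.5 0 1.5 0;-9 0 40 0 0 0 0;0 0 40 0 0 0 0;0 0 30 0 0 0 0;0 0 5 0 0 0 0;0 0 0 0 0 0 0")

```text
time: 4.82
tool_pos: [0.4838, 0.0335, 0.0502]
ee_rot: [3.137, -0.005, 0.977]
wrist_force: [0.1, -0.1, 0.2]
width: 0.0007
```

```bash
python3 -c "
from h import *
arm(146.9,.023,.048)
p=snapshot('side');cv2.imwrite('pics/s2.png',cv2.resize(p['img'][150:250,260:390],None,fx=5,fy=5,interpolation=cv2.INTER_CUBIC))"
```

```text
t 4.825 pos [483.8  33.5  50.2] rpy [179.7  -0.3  56. ] F [ 0.1 -0.1  0.2]
shift [-11.8  -1.6   2.2] turn [ 0.3 -0.3 -0.9]
```

View pics/s2.png

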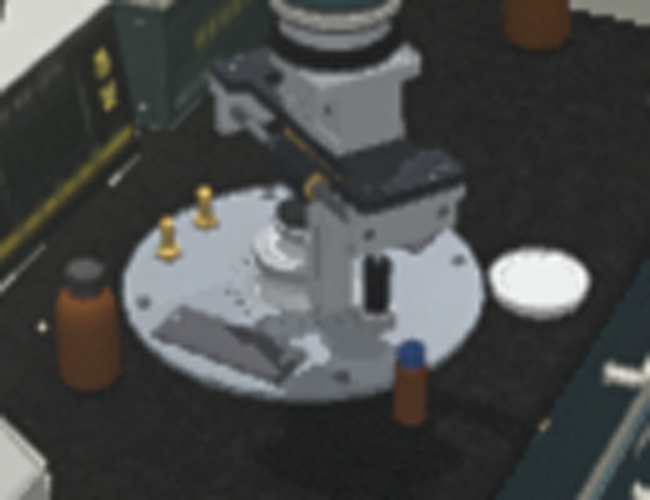

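Request:
arm_command(commands="-6 -1 2 0.3 -0.3 -0.9 0;-5 0 0 0 0 0 0;-3 0 0 0 0 0 0;-3 0 0 0 0 0 0;-3 0 0 0 0 0 0;-3 0 0 0 0 0 0")

```text
time: 5.62
tool_pos: [0.4726, 0.0143, 0.0524]
ee_rot: [3.135, -0.006, 0.993]
wrist_force: [1.0, 1.7, -0.7]
width: 0.0005
```

```bash
python3 -c "
from h import *
where();arm(146.9,.017,.047)"
```

```text
r 83.0 implied arm th 150.1 tool yaw+90 146.9 F [ 1.   1.7 -0.7] |Fxy| 2.0
t 5.625 pos [472.6  14.3  52.4] rpy [179.6  -0.3  56.9] F [ 1.   1.7 -0.7]
shift [ 4.5 -3.   5.4] turn [ 0.4 -0.3 -0. ]
```

Request:
arm_command(commands="-7.4 -1.5 2 0.3 0 -5 0;-7.4 -1.5 2 0.2 0 -5 0;-7.4 -1.5 1 0 0 -5 0;-7.4 -1.5 0.5 0 0 -5 0;-7.4 -1.5 0.5 0 0 -5 0")

```text
time: 6.25
tool_pos: [0.4542, -0.0169, 0.0485]
ee_rot: [3.134, -0.008, 1.445]
wrist_force: [1.2, 1.4, 1.4]
width: 0.0008
```

```bash
python3 -c "
from h import *
where();arm(172,.017,.047)"
```

```text
r 83.9 implied arm th 175.0 tool yaw+90 172.8 F [1.2 1.4 1.4] |Fxy| 1.8
t 6.25 pos [454.2 -16.9  48.5] rpy [179.6  -0.5  82.8] F [1.2 1.4 1.4]
shift [ 4.3 -2.1  1.5] turn [ 0.4 -0.5  0.8]
```

Request:
arm_command(commands="-7.4 -1.5 0.5 0.3 0 -5 0;-7.4 -1.5 0 0.2 0 -5 0;-7.4 -1.5 0 0 0 -5 0;-7.4 -1.5 0 0 0 -5 0;-7.4 -1.5 0 0 0 -5 0;-7.4 -1.5 0 0 0 -5 0;-7.4 -1.5 0 0 0 -5 0;-7.4 -1.5 0 0 0 -5 0")

```text
time: 7.25
tool_pos: [0.454, -0.0756, 0.0484]
ee_rot: [3.132, -0.009, 2.168]
wrist_force: [-0.4, 1.5, -0.0]
width: 0.0004
```

```bash
python3 -c "
from h import *
where();arm(213,.017,.047)"
```

```text
r 87.6 implied arm th 214.5 tool yaw+90 214.2 F [-0.4  1.5 -0. ] |Fxy| 1.5
t 7.25 pos [454.  -75.6  48.4] rpy [179.4  -0.5 124.2] F [-0.4  1.5 -0. ]
shift [2.2 1.4 1.4] turn [ 0.6 -0.5  1.2]
```

Request:
arm_command(commands="-7.4 -1 0.5 0.3 0 -5 0;-7.4 -1 0.5 0.3 0 -5 0;-7.4 -1 0 0 0 -5 0;-3 -0.5 0 0 0 -2 0;-3 -0.5 0 0 0 -2 0;-3 -0.5 0 0 0 -2 0")

```text
time: 8.0
tool_pos: [0.4687, -0.1018, 0.0467]
ee_rot: [-3.141, -0.016, 2.547]
wrist_force: [-0.8, 1.3, 1.1]
width: 0.0008
```

```bash
python3 -c "
from h import *
where();arm(236,.017,.047)"
```

```text
r 89.6 implied arm th 233.7 tool yaw+90 235.9 F [-0.8  1.3  1.1] |Fxy| 1.5
t 8.0 pos [ 468.7 -101.8   46.7] rpy [-180.    -0.9  145.9] F [-0.8  1.3  1.1]
shift [-3.6  2.2 -0.4] turn [-0.  -0.9 -0.1]
```

Request:
arm_command(commands="-3 0.1 0 0 -0.5 -1.5 0;-3 0.1 0 0 -0.4 -1.5 0;-3 0.1 0 0 0 -1.5 0;-3 0.1 0 0 0 -1.5 0;-2 0 0 0 0 -1.4 0")

```text
time: 8.62
tool_pos: [0.4787, -0.1097, 0.0459]
ee_rot: [-3.138, -0.005, 2.684]
wrist_force: [-4.0, 0.4, 3.2]
width: 0.0004
```

```bash
python3 -c "
from h import *
where();arm(243,.017,.047)"
```

```text
r 88.5 implied arm th 242.0 tool yaw+90 243.8 F [-4.   0.4  3.2] |Fxy| 4.0
t 8.625 pos [ 478.7 -109.7   45.9] rpy [-179.8   -0.3  153.8] F [-4.   0.4  3.2]
shift [-1.5  1.5 -1.1] turn [-0.2 -0.3  0.8]
```

Request:
arm_command(commands="-3 0 -0.5 0 0 -1.3 0;-3 0 -0.5 0 0 -1.3 0;-3 0 0 0 0 -1.5 0;-3 0 0 0 0 -1.5 0")

```text
time: 9.12
tool_pos: [0.482, -0.1127, 0.0458]
ee_rot: [-3.136, -0.026, 2.789]
wrist_force: [-6.9, 0.6, 5.0]
width: 0.0003
```

```bash
python3 -c "
from h import *
where();arm(250,.017,.047)"
```

```text
r 88.9 implied arm th 244.8 tool yaw+90 249.8 F [-6.9  0.6  5. ] |Fxy| 6.9
t 9.125 pos [ 482.  -112.7   45.8] rpy [-179.7   -1.5  159.8] F [-6.9  0.6  5. ]
shift [-7.8  0.4 -1.4] turn [-0.3 -1.5 -0.2]
```

Request:
arm_command(commands="-4 0 -1 0 -1 0 0;-4 0 -1 0 -0.8 -0.5 0")

```text
time: 9.38
tool_pos: [0.4853, -0.1148, 0.0457]
ee_rot: [-3.134, -0.005, 2.8]
wrist_force: [-6.3, 1.0, 1.5]
width: 0.0004
```

```bash
python3 -c "
from h import *
where();arm(252,.017,.047)"
```

```text
r 88.7 implied arm th 247.3 tool yaw+90 250.4 F [-6.3  1.   1.5] |Fxy| 6.3
t 9.375 pos [ 485.3 -114.8   45.7] rpy [-179.6   -0.3  160.4] F [-6.3  1.   1.5]
shift [-7.   0.6 -1.3] turn [-0.4 -0.3 -1.6]
```

Request:
arm_command(commands="-4 0 -0.5 0 -0.3 -0.6 0;-4 0 -0.5 0 -0.3 -0.6 0")

```text
time: 9.62
tool_pos: [0.4883, -0.1168, 0.0457]
ee_rot: [-3.132, -0.006, 2.823]
wrist_force: [-4.8, -0.9, 2.0]
width: 0.0002
```

```bash
python3 -c "
from h import *
where();arm(252,.017,.047)"
```

```text
r 88.8 implied arm th 249.7 tool yaw+90 251.8 F [-4.8 -0.9  2. ] |Fxy| 4.9
t 9.625 pos [ 488.3 -116.8   45.7] rpy [-179.5   -0.4  161.8] F [-4.8 -0.9  2. ]
shift [-3.5  1.4 -1.4] turn [-0.5 -0.4 -0.2]
```

Nearing the flat top; now smaller steps.

Request:
arm_command(commands="-3 0.3 -0.5 0 -0.3 -1 0;-3 0.3 -0.5 0 -0.3 -1 0;-2 0.2 0 0 0 -1 0")

```text
time: 10.0
tool_pos: [0.4933, -0.1194, 0.0455]
ee_rot: [-3.129, -0.003, 2.879]
wrist_force: [-4.3, -0.1, 2.0]
width: 0.0003
```

```bash
python3 -c "
from h import *
where();arm(254,.017,.047)"
```

```text
r 88.6 implied arm th 253.4 tool yaw+90 255.0 F [-4.3 -0.1  2. ] |Fxy| 4.3
t 10.0 pos [ 493.3 -119.4   45.5] rpy [-179.3   -0.2  165. ] F [-4.3 -0.1  2. ]
shift [-1.   1.7 -1.5] turn [-0.7 -0.2  1. ]
```

Request:
arm_command(commands="-2.5 0.3 -0.5 -0.3 0 -0.8 0;-2.5 0.3 -0.5 -0.3 0 -0.8 0;-2 0.2 0 0 0 -0.8 0")

```text
time: 10.38
tool_pos: [0.4994, -0.121, 0.0455]
ee_rot: [-3.139, -0.007, 2.924]
wrist_force: [-4.9, -1.3, 1.5]
width: 0.0002
```

```bash
python3 -c "
from h import *
where();arm(256,.017,.047)"
```

```text
r 87.3 implied arm th 257.6 tool yaw+90 257.5 F [-4.9 -1.3  1.5] |Fxy| 5.0
t 10.375 pos [ 499.4 -121.    45.5] rpy [-179.8   -0.4  167.5] F [-4.9 -1.3  1.5]
shift [ 2.3  1.1 -1.5] turn [-0.2 -0.4  1.5]
```

Request:
arm_command(commands="-2 0.2 -0.5 0 -0.2 -1 0;-2 0.2 -0.5 0 -0.2 -1 0")

```text
time: 10.62
tool_pos: [0.504, -0.1216, 0.046]
ee_rot: [-3.139, 0.001, 2.961]
wrist_force: [-0.7, -0.7, -0.6]
width: 0.0004
```

```bash
python3 -c "
from h import *
where();arm(258,.017,.047)"
```

```text
r 86.2 implied arm th 260.7 tool yaw+90 259.7 F [-0.7 -0.7 -0.6] |Fxy| 1.0
t 10.625 pos [ 504.  -121.6   46. ] rpy [-1.798e+02  1.000e-01  1.697e+02] F [-0.7 -0.7 -0.6]
shift [ 3.9  0.3 -1. ] turn [-0.2  0.1  1.7]
```

Request:
arm_command(commands="-1.5 0 0 0 0 0 0;-1.5 0 0 0 0 0 0")

```text
time: 10.88
tool_pos: [0.5091, -0.1217, 0.0468]
ee_rot: [-3.14, 0.005, 2.962]
wrist_force: [-1.0, -0.1, -1.1]
width: 0.0003
```

Request:
arm_command(commands="-1.5 0 0 0 0 0 0;-1.5 0 0 0 0 0 0")

```text
time: 11.12
tool_pos: [0.51, -0.1218, 0.0468]
ee_rot: [-3.14, -0.0, 2.962]
wrist_force: [-7.9, -1.2, 3.6]
width: -0.0
```

```bash
python3 -c "
from h import *
where();arm(258,.017,.047)"
```

```text
r 84.5 implied arm th 264.7 tool yaw+90 259.7 F [-7.9 -1.2  3.6] |Fxy| 8.0
t 11.125 pos [ 510.  -121.8   46.8] rpy [-179.9   -0.   169.7] F [-7.9 -1.2  3.6]
shift [ 9.8 -0.5 -0.2] turn [-0.1 -0.   1.7]
```

Request:
arm_command(commands="-2.5 0 -0.3 0 0 0 0;-2.5 0 -0.3 0 0 0 0")

```text
time: 11.38
tool_pos: [0.5101, -0.1219, 0.047]
ee_rot: [-3.14, -0.013, 2.962]
wrist_force: [-8.2, 0.6, 3.5]
width: 0.0002
```

```bash
python3 -c "
from h import *
p=snapshot('side');print(robot.get_obs()['wrist_force'])
cv2.imwrite('pics/s3.png',cv2.resize(p['img'][160:235,280:380],None,fx=7,fy=7,interpolation=cv2.INTER_CUBIC))"
```

```text
[-8.49782091  0.12036366  3.71364993]
```

View pics/s3.png

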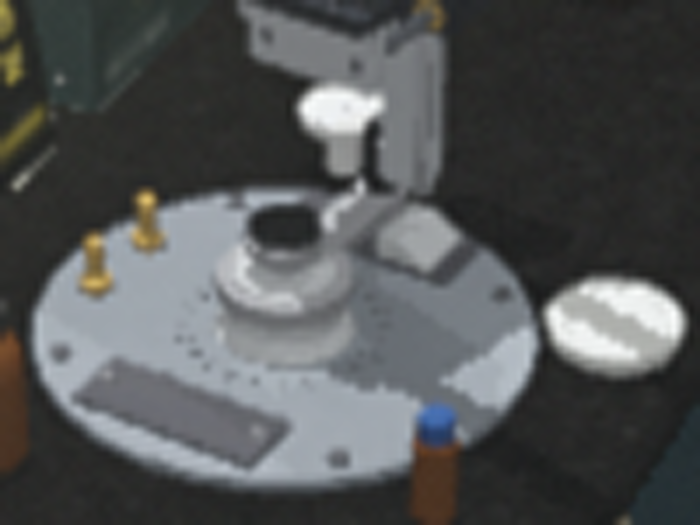

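Request:
arm_command(commands="6 0 0 0 0 0 0;8 0 0 0 0 0 0;6 0 -20 0 0 0 0;0 0 -40 0 0 0 0;0 0 -40 0 0 0 0;40 0 -10 0 0 0 0;40 0 0 0 0 0 0;0 0 0 0 0 0 0")

```text
time: 12.42
tool_pos: [0.4145, -0.1027, 0.1643]
ee_rot: [3.141, 0.006, 2.964]
wrist_force: [0.3, 0.5, -0.9]
width: 0.0006
```

```bash
python3 -c "
from h import *
to(.5345,-.041,.09,170)
p=snapshot('side');t=snapshot('top')
a=cv2.resize(p['img'][165:225,300:370],None,fx=8,fy=8,interpolation=cv2.INTER_CUBIC)
b=cv2.resize(t['img'][155:235,300:390],None,fx=6,fy=6,interpolation=cv2.INTER_CUBIC)
cv2.imwrite('pics/s4.png',a);cv2.imwrite('pics/t4.png',b)
for n,P in(('top',t),('side',p)):print([ (m['conf'],np.round(np.array(m['centre'])*[640,400],1),atz(P,m['centre'],.066)) for m in models.tip_of('clamp_top',P)])
"
```

```text
t 12.425 pos [ 414.5 -102.7  164.3] rpy [180.    0.3 169.8] F [ 0.3  0.5 -0.9]
shift [-106.8   81.9   75. ] turn [ 0.   0.3 -0.2]
[(0.58, array([342.3, 191.9]), array([ 0.53823281, -0.04430297,  0.066     ]))]
[(0.4, array([317.6, 190.9]), array([ 0.54536726, -0.03779949,  0.066     ]))]
```

View pics/s4.png

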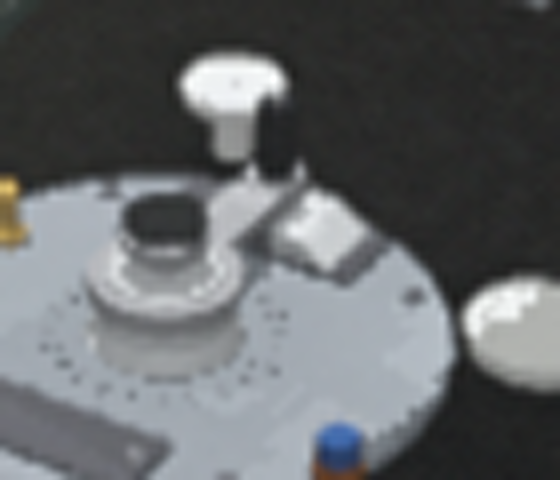

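View pics/t4.png

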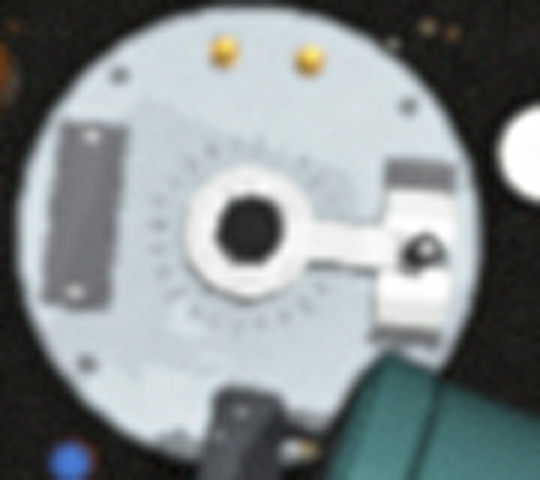

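Request:
arm_command(commands="-36 27 0 0 0 0 0;-36 27 0 0 0 0 0;-30 24 0 0 0 0 0;-4 3 20 0 0 0 0;0 0 30 0 0 0 0;0 0 20 0 0 0 0;0 0 5 0 0 0 0;0 0 0 0 0 0 0")

```text
time: 13.62
tool_pos: [0.5459, -0.0402, 0.0817]
ee_rot: [3.14, 0.0, 2.965]
wrist_force: [-0.2, 0.1, 0.2]
width: 0.0007
```

```bash
python3 -c "
from h import *
to(.5345,-.041,.067,170)"
```

```text
t 13.625 pos [545.9 -40.2  81.7] rpy [179.9   0.  169.9] F [-0.2  0.1  0.2]
shift [11.1 -2.9 14.7] turn [ 0.1  0.  -0.1]
```

Request:
arm_command(commands="8 -2 0 0 0 0 0;2 0 4 0 0 0 0;0 0 4 0 0 0 0;0 0 3 0 0 0 0;0 0 3 0 0 0 0")

```text
time: 14.25
tool_pos: [0.537, -0.0409, 0.0702]
ee_rot: [3.14, 0.006, 2.965]
wrist_force: [0.2, 0.6, 0.1]
width: 0.0005
```

Request:
arm_command(commands="0 0 3 0 0 0 0;0 0 3 0 0 0 0")

```text
time: 14.5
tool_pos: [0.5372, -0.0409, 0.0645]
ee_rot: [3.14, 0.007, 2.965]
wrist_force: [-2.9, 0.7, 5.4]
width: 0.0001
```

Request:
arm_command(commands="0 0 3 0 0 0 0;0 0 3 0 0 0 0")

```text
time: 14.75
tool_pos: [0.5372, -0.041, 0.0604]
ee_rot: [3.14, 0.007, 2.965]
wrist_force: [-2.0, 0.1, 5.3]
width: 0.0005
```

Request:
arm_command(commands="0 0 3 0 0 0 0;0 0 3 0 0 0 0")

```text
time: 15.0
tool_pos: [0.5374, -0.041, 0.0571]
ee_rot: [3.141, 0.007, 2.965]
wrist_force: [-4.6, 0.4, 13.4]
width: 0.0004
```

Request:
arm_command(commands="0 0 3 0 0 0 0")

```text
time: 15.12
tool_pos: [0.5375, -0.041, 0.0568]
ee_rot: [3.141, 0.008, 2.965]
wrist_force: [-7.4, 1.0, 15.0]
width: 0.0006
```

Request:
arm_command(commands="0 0 3.5 0 0 0 0")

```text
time: 15.25
tool_pos: [0.5376, -0.041, 0.0567]
ee_rot: [3.141, 0.009, 2.965]
wrist_force: [-7.0, 1.2, 17.1]
width: 0.0005
```

Hard stop reached (force rose with no travel). Retreat and check.

Request:
arm_command(commands="0 0 -15 0 0 0 0;0 0 -40 0 0 0 0;0 0 -40 0 0 0 0;40 0 -20 0 0 0 0;50 0 0 0 0 0 0;50 0 0 0 0 0 0;40 0 0 0 0 0 0;0 0 0 0 0 0 0")

```text
time: 16.25
tool_pos: [0.3568, -0.0088, 0.1762]
ee_rot: [3.141, 0.016, 2.965]
wrist_force: [0.8, 0.9, -0.9]
width: 0.0001
```

```bash
python3 -c "
from h import *
print({k:np.round(v,3) for k,v in robot.get_obs().items() if k in('time','tool_pos','wrist_force')})
p=snapshot('side')
a=cv2.resize(p['img'][155:245,260:385],None,fx=6,fy=6,interpolation=cv2.INTER_CUBIC)
cv2.imwrite('pics/s5.png',a)"
```

```text
{'time': np.float64(16.25), 'tool_pos': array([ 0.357, -0.009,  0.176]), 'wrist_force': array([ 0.761,  0.863, -0.878])}
```

View pics/s5.png

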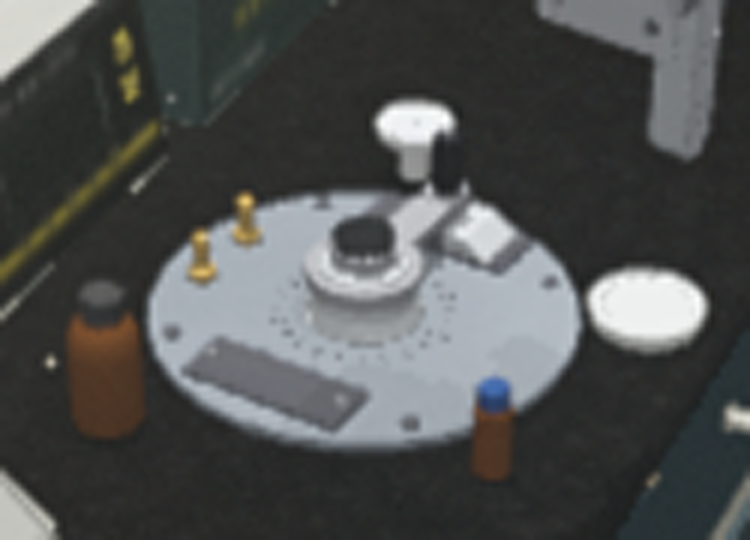

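```bash
python3 -c "
from bench import robot
print(robot.close_job())"
```

```text
the job is handed in; nothing more can be done
None
```

I pushed the swing arm to the notched seat until the pin dropped in, pressed the clamp cap home, and handed the job in at about 16.3 s. No verdict was reported.

- **Swing arm:** I pushed the post with shut fingers anticlockwise, the shorter way, about 115°. The highest push I read was about 8.5 N. The pin climbed the jaw at 4–7 N, then the force fell to about 1 N. After that the arm was blocked: at about 8.5 N it moved only 0.1 mm. The top picture, taken before the cap was pressed, shows the post over the slot.
- **Clamp cap:** It went down to a hard stop. The tip was at z = 56.7 mm under 17 N, which fits 58 mm for "home" less the pad's give.
- **Last check:** The final side picture shows the cap down and the post still in place. The bystanders in that view had not moved, and the robot was clear of everything.

**Not confirmed:**
- The pin stem's height was too small to read in the pictures, so the seating rests on the force signature and the post's position.
- I did not test the blocking in the backward direction.
- Force readings come once per move call, so brief peaks in between were not seen.
- The two cameras differed by about 6 mm on the cap's position. I aimed between them, and the press worked.

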